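Balance the centrifuge load on the two-tray balance

TASK

The two trays of the load balance stand at different heights: move the green-banded sample pot, which shares a tray with the amber bottle, into the empty orange well of the other tray, seated fully down and upright, so that both trays come level. Leave the bottle and the other pot in their wells. The orange well is never quite where it is marked, so feel for it with the pot, gently: do not press the trays hard, do not tip the pots or the bottle, and disturb nothing else on the bench.

Things in the scene. Friction and masses are not known exactly. Their poses are not given: they have to be found in the camera images.
- balance: White housing of the two-tray balance, 150 x 360 x 45 mm, fixed to the bench; origin under its centre, y along the line of the two trays. The tray centres stand 115 mm to either side of the origin along y. In the middle a steel post 14 mm in diameter, top 110 mm above the bench, with a red band at the height of a level tray.
- tray_1 (a joint): Height of tray 1 from level, m: 0 level, positive up, stops at +-0.022. A steel plate 192 x 84 x 6 mm with two blue wells, its long side across the line of trays; level, the plate's upper face is 91 mm above the bench. Tray 1 always carries the bottle; it may be the left or the right one.
- tray_2 (a joint): Height of tray 2 (same plate, one blue and one orange well) from level, m. The trays stay horizontal and are coupled: one sinks as far as the other rises. They are sprung: 1 N more on one tray sinks it by 4 mm.
- tray_1_front_well (a point): Blue well of tray 1 nearer the robot, bore 61 mm, outside 73 mm; holds the bottle or the green pot; the point is the centre of the well's mouth, 22 mm above the well's floor (the tray plate), and moves with the tray.
- tray_1_back_well (a point): Blue well of tray 1 farther from the robot, same size; holds the other of the two; the point is the centre of the well's mouth, 22 mm above the well's floor (the tray plate), and moves with the tray.
- tray_2_pot_well (a point): Blue pot well of tray 2, bore 55 mm, outside 67 mm, holds the orange-banded pot; the point is the centre of the well's mouth, 22 mm above the well's floor (the tray plate), and moves with the tray.
- tray_2_empty_well (a point): Mark for the orange well, 22 mm above the tray plate (level with its top), moving with the tray. The well is a loose ring insert (bore 55, outside 67, height 22 mm, no lead-in): its true centre lies up to 7 mm off along the tray's x and y, new each time, unmeasured. Pushed sideways by over 10 N it shifts. An upright pot within 1.5 mm of its centre drops in.
- pot_green_mid (a point): Screw-lid sample pot, white, with a green band on its label, 54 mm in diameter at the lid (the upper 14 mm), body 52 mm in diameter, 68 mm high, about 0.17 kg. The point is its centre, 34 mm above its underside; z up along its axis. Starts in a well; grasp it across the lid.
- pot_orange_mid (a point): Screw-lid sample pot, white, with an orange band on its label, 54 mm in diameter at the lid (the upper 14 mm), body 52 mm in diameter, 68 mm high, about 0.17 kg. The point is its centre, 34 mm above its underside; z up along its axis. Starts in a well; grasp it across the lid.
- bottle_mid (a point): Amber bottle with black cap, 58 mm in diameter, 118 mm high, about 0.34 kg (as much as both pots), in one of the wells of tray 1; the point is its centre, 59 mm above its underside, z up. Stays where it is.
- dropper_bottle: Bystander: small amber dropper bottle, 36 mm in diameter, 101 mm high; origin under its centre.
- tape_roll: Bystander: yellow tape roll lying flat, 68 mm in diameter, 19 mm high; origin under its centre.
- beaker_50: Bystander: small glass beaker, 44 mm in diameter, 55 mm high; origin under its centre.
- beaker_100: Bystander: glass beaker, 52 mm in diameter, 68 mm high; origin under its centre.
Things that resemble listed ones, but are neither listed nor needed, are in the scene too. Leave any purple or turquoise look-alike of the part that bears pot_orange_mid alone.

How it is judged:
By the outcome, as a careful person would: the job done as asked, in the order asked, and still so for the second after the job is handed in, with the robot touching nothing.
It also fails if it takes over 64 s, if anything falls off the work surface, if the arm or the gripper's body presses on something with over 40 N, if the wrist force passes 120 N, or if a joint passes its speed limit or range.

ROBOT

A 6-joint arm with a two-finger parallel gripper is mounted at the origin on a cart in front of the work surface, level with it; the furniture and walls round the work are solid. World frame = base frame: x ahead of the robot, y to its left, z up, the work surface at z = 0. Lengths are in m, angles in rad, forces in N, time in s.
With the tool pointing down it reaches from about 0.375 to 0.975 m from the base axis. Payload 3.8 kg.
Tool frame: the origin (TCP) lies on the mounting face of the last link; the fingertips stand 173 mm ahead of it and the grasp point (between the pads) lies 155 mm ahead of it; z points along the fingers, y is the line along which they close (so a half turn about z gives the same grasp; the last joint's range is limited). The gripper opens to 85 mm and grips with 20 to 120 N. Pads are 22 mm wide; open, the fingers measure 114 mm over their backs; the gripper's body (76 mm by 85 mm) begins 54 mm behind the grasp point. The pads swing forward as they close: fully open they stand 13 mm farther back than shut.
Start: joints at [-1.285, 0.264, 1.604, -0, 1.274, -0.037], TCP at [0.214, -0.64, 0.405] pointing down, gripper open.
Joint ranges: [-2.63, 2.63], [-0.94, 2.18], [0.31, 2.57], [-1.31, 4.45], [0, 2.66], [-2.55, 2.55]. Speed limits (rad/s): [2.57, 2.57, 3.14, 3.14, 3.14, 3.14].

INTERFACE

Orientations are given as a rotation vector (axis times angle).
In Python, from workcell import bot gives the robot as it stands.
- The arm moves only by the tool drive_tool, never from a script. Its argument "increments" is a list of rows, each an object with "delta_pos": the shift along the tool's x, y, z in mm, a list of three; "turn": the turn about the tool's z in rad; "jaw": the opening, from -1 (shut) to 1 (fully open). A call has 1 to 8 rows; each row shifts and turns the commanded pose from where the row before left it, along the tool's axes as they then stand; what a row does not reach is not made up. A row lasts 1/12 s, in which the tool goes at most 41.7 mm and 7.16 degrees, less where a joint would pass 70% of its speed; a pose out of reach is approached as far as the arm can. A call is refused whole if a number of a shift passes 41.7 or a number of a turn 0.125, either way. A call with a gripper value outside its range is refused whole. The fingers move at their own pace and stop on an object; "grip_force" is the grip in N (left out, the last holds). Time passes only in rows, so rows that do not move let the fingers close. It gives the time, the measured TCP pose, the force, the opening and the grip force at its end, in the units of the state.
- bot.read_state(): the state, without advancing time (a new reading comes with each control period).
- bot.read_camera(name): name is "scene" or "side" or "wrist"; returns a dict with "pixels" (400x640x3 uint8, red, green, blue), "fovy" (degrees; the focal length in pixels is half the picture's height over the tangent of half this angle, whatever the lens; pixels are square), "cx", "cy" (the principal point, pixels), "camera_from_world" (4x4, takes a point from world to camera coordinates); the wrist camera has in their place "hand_eye" (4x4, takes a point from camera to tool coordinates, whose origin is the TCP and whose axes are the flange's). Camera axes: x right, y down, z forward; pixel columns grow to the right and rows downward; lengths in m; the calibration is good to about 2 mm. A picture is of the moment at which its call begins: read the wrist's pose just before it. There is no depth.
- bot.finish_job(): hands the job in; it is judged then, once.
The state is a dict: "time": time; "q": joint angles; "joint_vel": joint speeds; "joint_torque": joint torques, N m; "tool_pos": TCP position; "tcp_rot": TCP orientation; "wrist_force": force on the tool from outside, world axes, zero at the start; "torque": the same for the moment, N m; "width": opening from 0.0 (shut) to 1.0 (fully open); "grip_force": force on a finger pad.
Only numpy, scipy, OpenCV 4.12 (cv2) and the standard library are available. Lean on these libraries where they do the work, as an engineer would, in place of code of your own. Each camera call takes 0.05 s, during which the arm holds its last target. There are 200 camera calls.

## Working session

There is one attempt and no reset: what is moved stays moved. The work goes in short steps, Python scripts to look and compute and a tool call to move; the robot and the scene stay as the last step left them, time stands still between calls to the robot, and variables do not carry over. Pictures are saved under pics/ and viewed, at most 10 in all, crops included, and the job is handed in when it is done.

Besides the shell and the picture viewer there is one more tool, called as name(argument=value, ...) on one line, values as JSON. drive_tool: Moves the arm, as the interface text tells. Its arguments: {"type":"object","properties":{"increments":{"type":"array"},"grip_force":{"type":"number"}},"required":["increments"]}

```bash
mkdir -p pics; cat > h.py <<'E'
import numpy as np, cv2
from workcell import bot
from scipy.spatial.transform import Rotation as R
def T_tool(s):
    T=np.eye(4);T[:3,:3]=R.from_rotvec(s['tcp_rot']).as_matrix();T[:3,3]=s['tool_pos'];return T
def cam(n):
    s=bot.read_state();c=bot.read_camera(n)
    c['wfc']=T_tool(s)@np.array(c['hand_eye']) if n=='wrist' else np.linalg.inv(np.array(c['camera_from_world']))
    c['f']=200/np.tan(np.radians(c['fovy'])/2);return c
def save(c,p): cv2.imwrite(p,np.array(c['pixels'])[:,:,::-1])
def ray(c,u,v,z):
    d=c['wfc'][:3,:3]@np.array([(u-c['cx'])/c['f'],(v-c['cy'])/c['f'],1]);o=c['wfc'][:3,3]
    return o+d*(z-o[2])/d[2]
def proj(c,p):
    q=np.linalg.inv(c['wfc'])@np.append(p,1);return c['f']*q[0]/q[2]+c['cx'],c['f']*q[1]/q[2]+c['cy']
E
python3 - <<'E'
from h import *
import pickle
for n in('scene','side'):
    c=cam(n);save(c,f'pics/{n}0.png');pickle.dump(c,open(n+'.pkl','wb'));print(n,c['wfc'].round(3),c['f'],c['cx'],c['cy'])
s=bot.read_state();print(s)
c=cam('wrist');print(c['hand_eye'])
E
```

```text
scene [[ 0.962 -0.219  0.161  0.328]
 [-0.271 -0.789  0.551 -0.938]
 [ 0.006 -0.574 -0.819  1.548]
 [ 0.     0.     0.     1.   ]] 519.3072691961064 316.69973214489784 204.75173759203147
side [[-0.603 -0.682  0.413  0.01 ]
 [-0.798  0.507 -0.328  0.476]
 [ 0.014 -0.527 -0.849  1.334]
 [ 0.     0.     0.     1.   ]] 472.12488562999727 317.27378266382135 198.06546851800252
{'time': 0.1, 'q': array([-1.28486965e+00,  2.64699007e-01,  1.60521533e+00,  1.88999136e-05,
        1.27372298e+00, -3.69282122e-02]), 'joint_vel': array([-0.00040733, -0.00163514, -0.00289298,  0.00052224, -0.00010585,
        0.00064473]), 'joint_torque': array([-1.74173697e-04, -5.16707575e+01, -3.68590522e+01, -8.16593888e-05,
        6.32010560e-03, -3.95076381e-05]), 'tool_pos': array([ 0.21405887, -0.63984129,  0.40348383]), 'tcp_rot': array([-3.09874506e+00, -5.04604511e-01,  3.70431354e-04]), 'wrist_force': array([ 0.90007061,  0.46724673, -0.58315289]), 'torque': array([-0.01053866,  0.00345907,  0.05878843]), 'grip_force': 0.0, 'width': 1.0032332229892296}
[[ 7.93178671e-04 -9.57068269e-01 -2.89861519e-01  7.39152710e-02]
 [ 9.99999684e-01  7.46569672e-04  2.71371922e-04  1.00181166e-03]
 [-4.33196367e-05 -2.89861642e-01  9.57068559e-01  3.15822900e-02]
 [ 0.00000000e+00  0.00000000e+00  0.00000000e+00  1.00000000e+00]]
```

View pics/scene0.png

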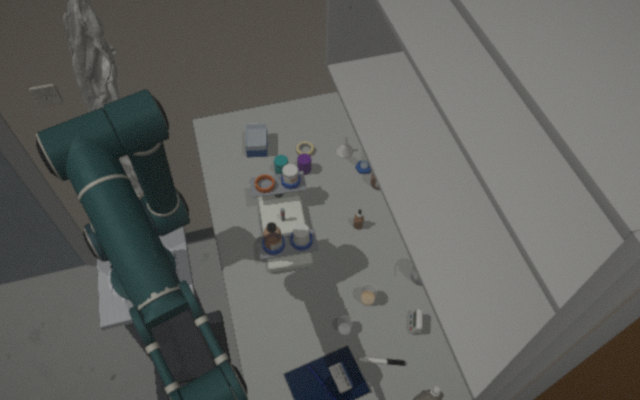

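View pics/side0.png

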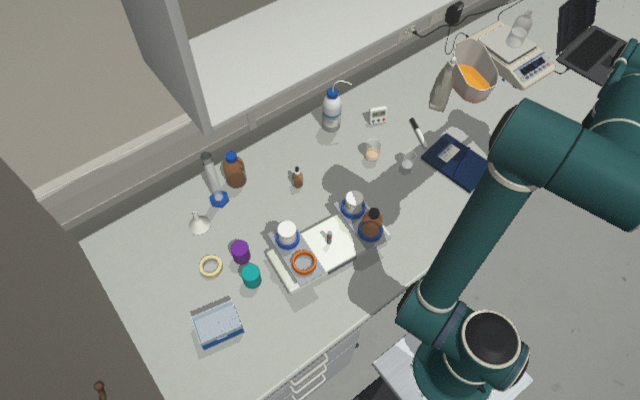

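The scene view shows the bottle (273,238) and green pot (301,234) on tray 1, and the orange ring (265,184) and orange pot (290,172) on tray 2. The post is at (283,214). The side view shows the green pot at (354,200), the bottle at (371,222), the ring at (304,262), the orange pot at (288,232) and the post at (329,236). The turquoise and purple pots are look-alikes.

```bash
python3 - <<'E'
from h import *
import pickle
a=pickle.load(open('scene.pkl','rb'));b=pickle.load(open('side.pkl','rb'))
for n,pa,pb,z in [('green lid',(301,230),(354,198),.146),('orange lid',(290,172),(288,230),.172),('ring',(265,184),(304,262),.126),('post',(283,211),(329,234),.11),('bottle cap',(272,228),(374,213),.196)]:
    P=ray(a,*pa,z);Q=ray(b,*pb,z)
    M=[np.linalg.inv(c['wfc'])[:3] for c in(a,b)]
    K=[np.array([[c['f'],0,c['cx']],[0,c['f'],c['cy']],[0,0,1]]) for c in(a,b)]
    X=cv2.triangulatePoints(K[0]@M[0],K[1]@M[1],np.array(pa,float).reshape(2,1),np.array(pb,float).reshape(2,1)).ravel()
    print(n,P.round(3),Q.round(3),(X[:3]/X[3]).round(3))
E
```

```text
green lid [ 0.528 -0.075  0.146] [ 0.524 -0.07   0.146] [ 0.528 -0.072  0.14 ]
orange lid [0.547 0.143 0.172] [0.541 0.156 0.172] [0.548 0.153 0.159]
ring [0.459 0.151 0.126] [0.453 0.166 0.126] [0.46  0.162 0.111]
post [0.494 0.036 0.11 ] [0.487 0.051 0.11 ] [0.495 0.046 0.094]
bottle cap [ 0.436 -0.075  0.196] [ 0.431 -0.06   0.196] [ 0.437 -0.067  0.182]
```

drive_tool(increments=[{"delta_pos":[26.3,-28.7,-1.7],"turn":0,"jaw":1},{"delta_pos":[26.3,-28.7,-1.7],"turn":0,"jaw":1},{"delta_pos":[26.3,-28.7,-1.7],"turn":0,"jaw":1},{"delta_pos":[26.3,-28.7,-1.7],"turn":0,"jaw":1},{"delta_pos":[26.3,-28.7,-1.7],"turn":0,"jaw":1},{"delta_pos":[26.3,-28.7,-1.7],"turn":0,"jaw":1},{"delta_pos":[26.3,-28.7,-1.7],"turn":0,"jaw":1},{"delta_pos":[26.3,-28.7,-1.7],"turn":0,"jaw":1}])

```text
time: 0.82
tool_pos: [0.341, -0.3538, 0.4181]
tcp_rot: [-3.101, -0.504, -0.0]
wrist_force: [0.1, 0.7, 0.6]
width: 0.997
grip_force: 0.0
```

drive_tool(increments=[{"delta_pos":[26.3,-28.7,-1.7],"turn":0,"jaw":1},{"delta_pos":[26.3,-28.7,-1.7],"turn":0,"jaw":1},{"delta_pos":[26.3,-28.7,-1.7],"turn":0,"jaw":1},{"delta_pos":[26.3,-28.7,-1.7],"turn":0,"jaw":1},{"delta_pos":[26.3,-28.7,-1.7],"turn":0,"jaw":1},{"delta_pos":[26.3,-28.7,-1.7],"turn":0,"jaw":1},{"delta_pos":[26.3,-28.7,-1.7],"turn":0,"jaw":1},{"delta_pos":[26.3,-28.7,-1.7],"turn":0,"jaw":1}])

```text
time: 1.48
tool_pos: [0.4676, -0.0692, 0.4319]
tcp_rot: [3.101, 0.505, 0.0]
wrist_force: [-0.0, -0.2, -0.2]
width: 0.997
grip_force: 0.0
```

drive_tool(increments=[{"delta_pos":[26.3,-28.7,-1.7],"turn":0,"jaw":1},{"delta_pos":[26.3,-28.7,-1.7],"turn":0,"jaw":1},{"delta_pos":[0,0,0],"turn":0.1,"jaw":1},{"delta_pos":[0,0,0],"turn":0.1,"jaw":1},{"delta_pos":[0,0,0],"turn":0.1,"jaw":1},{"delta_pos":[0,0,0],"turn":0.1,"jaw":1},{"delta_pos":[0,0,0],"turn":0,"jaw":1},{"delta_pos":[0,0,0],"turn":0,"jaw":1}])

```text
time: 2.15
tool_pos: [0.4991, 0.0, 0.435]
tcp_rot: [3.139, -0.117, -0.001]
wrist_force: [0.3, 0.5, 0.3]
width: 0.999
grip_force: 0.0
```

```bash
python3 - <<'E'
from h import *
import pickle
s=bot.read_state();print(s['time'],s['tool_pos'],s['tcp_rot'],s['wrist_force'])
c=cam('wrist');save(c,'pics/w1.png');pickle.dump(c,open('w1.pkl','wb'))
print(c['f'])
for p in [(.526,-.073,.146),(.545,.149,.172),(.456,.158,.126)]: print(proj(c,p))
E
```

```text
2.15 [4.99055070e-01 1.65049650e-05 4.34983005e-01] [ 3.13941780e+00 -1.16748572e-01 -9.34624847e-04] [0.26114509 0.48671435 0.33287851]
280.6552112720844
(np.float64(395.08701743449393), np.float64(165.5192843393649))
(np.float64(134.8929157168895), np.float64(167.44791391018447))
(np.float64(175.24587603121458), np.float64(242.57495514695105))
```

View pics/w1.png

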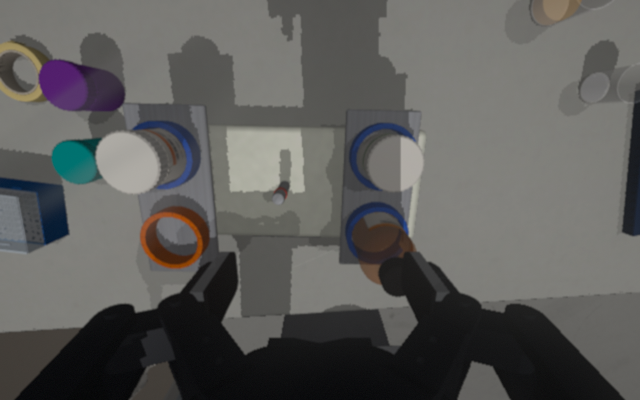

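The wrist view shows the green lid at (393,161), the orange lid at (128,162), the ring mouth at (174,237) and the post top at (278,199). The tray edges are clear too.

```bash
python3 - <<'E'
from h import *
import pickle
c=pickle.load(open('w1.pkl','rb'))
h=cv2.cvtColor(c['pixels'],cv2.COLOR_RGB2HSV)
m=((h[...,0]>3)&(h[...,0]<14)&(h[...,1]>170)&(h[...,2]>80)).astype(np.uint8);m[:195]=0;m[:,230:]=0;m[280:]=0
k=cv2.findContours(m,0,1)[0];k=max(k,key=cv2.contourArea);e=cv2.fitEllipse(cv2.convexHull(k));print('ring',e)
g=cv2.cvtColor(c['pixels'],cv2.COLOR_RGB2GRAY);print(g[160,340:440:4],g[161,80:180:4],g[120:200:4,393])
def P(n,u,v,z): print(n,ray(c,u,v,z).round(4))
for z in(.12,.126,.132):P('ring',*e[0],z)
for z in(.139,.146,.15):P('green',393,161,z)
for z in(.165,.172):P('orange',128,162,z)
P('post',278,198,.11)
for u,v,z in[(346,110,.078),(341,262,.078),(206,104,.104),(215,267,.104),(420,110,.078),(125,104,.104)]:P('edge',u,v,z)
E
```

```text
ring ((171.75547790527344, 239.70071411132812), (54.301029205322266, 63.240604400634766), 114.1968002319336)
[ 97  66  63  44  56  69  67  97 115 115 115 115 115 116 116 139 171 171
 172 171 171 138 128 129 129] [ 81  84  87  89 130 166 164 164 164 164 164 166 167 167 168 169 169 170
 170 161  87  78  84  80  74] [ 84  55  51  66 103 116 117 115 116 116 116 116 115 116 115 114 115 116
  90  81]
ring [0.4572 0.1646 0.12  ]
ring [0.4596 0.161  0.126 ]
ring [0.4621 0.1574 0.132 ]
green [ 0.5292 -0.0728  0.139 ]
green [ 0.5303 -0.0711  0.146 ]
green [ 0.531  -0.0701  0.15  ]
orange [0.5492 0.1583 0.165 ]
orange [0.5499 0.1535 0.172 ]
post [0.4932 0.0444 0.11  ]
edge [ 0.5791 -0.0364  0.078 ]
edge [ 0.3929 -0.0214  0.078 ]
edge [0.5947 0.1063 0.104 ]
edge [0.4117 0.1307 0.104 ]
edge [ 0.5731 -0.1176  0.078 ]
edge [0.6007 0.1877 0.104 ]
```

drive_tool(increments=[{"delta_pos":[12.1,23.2,10],"turn":0,"jaw":1},{"delta_pos":[12.1,23.2,10],"turn":0,"jaw":1},{"delta_pos":[12.1,23.2,10],"turn":0,"jaw":1},{"delta_pos":[0,0,15],"turn":0,"jaw":1},{"delta_pos":[0,0,0],"turn":0,"jaw":1},{"delta_pos":[0,0,0],"turn":0,"jaw":1}])

```text
time: 2.7
tool_pos: [0.5295, -0.0725, 0.3892]
tcp_rot: [-3.139, 0.121, 0.005]
wrist_force: [0.0, -0.0, 0.1]
width: 0.997
grip_force: 0.0
```

```bash
python3 - <<'E'
from h import *
import pickle
s=bot.read_state();print(s['tool_pos'],s['tcp_rot'])
c=cam('wrist');save(c,'pics/w2.png');pickle.dump(c,open('w2.pkl','wb'))
print(proj(c,(.530,-.072,.146)))
E
```

```text
[ 0.52947206 -0.07247996  0.38918422] [-3.13850443  0.12068705  0.0047304 ]
(np.float64(317.5453129800668), np.float64(213.78681644591674))
```

View pics/w2.png

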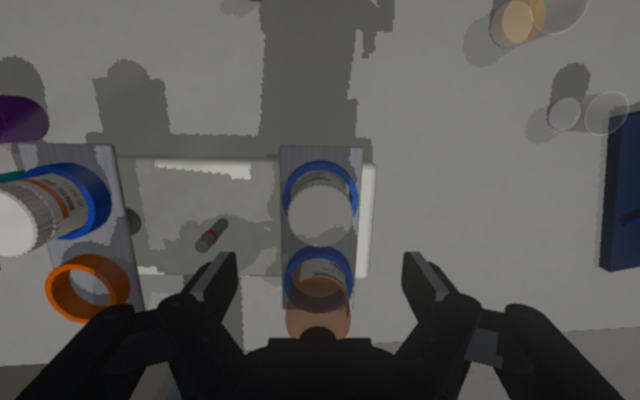

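The lid is at (320,212), centred between the fingers and within 2 px of where I predicted it. I'm descending to grasp.

drive_tool(increments=[{"delta_pos":[0.5,0,25],"turn":0,"jaw":1},{"delta_pos":[0,0,25],"turn":0,"jaw":1},{"delta_pos":[0,0,20],"turn":0,"jaw":1},{"delta_pos":[0,0,15],"turn":0,"jaw":1},{"delta_pos":[0,0,10],"turn":0,"jaw":1},{"delta_pos":[0,0,4],"turn":0,"jaw":1},{"delta_pos":[0,0,0],"turn":0,"jaw":1}])

```text
time: 3.33
tool_pos: [0.5304, -0.0718, 0.2912]
tcp_rot: [-3.139, 0.12, 0.001]
wrist_force: [-0.1, -0.2, 0.4]
width: 0.999
grip_force: 0.0
```

drive_tool(increments=[{"delta_pos":[0,0,0],"turn":0,"jaw":0},{"delta_pos":[0,0,0],"turn":0,"jaw":-1},{"delta_pos":[0,0,0],"turn":0,"jaw":-1},{"delta_pos":[0,0,0],"turn":0,"jaw":-1},{"delta_pos":[0,0,0],"turn":0,"jaw":-1},{"delta_pos":[0,0,0],"turn":0,"jaw":-1},{"delta_pos":[0,0,0],"turn":0,"jaw":-1},{"delta_pos":[0,0,0],"turn":0,"jaw":-1}], grip_force=30)

```text
time: 4.0
tool_pos: [0.5308, -0.0724, 0.2916]
tcp_rot: [3.139, -0.121, 0.001]
wrist_force: [1.0, -0.6, 0.2]
width: 0.617
grip_force: 31.8
```

drive_tool(increments=[{"delta_pos":[0,0,-4],"turn":0,"jaw":-1},{"delta_pos":[0,0,-8],"turn":0,"jaw":-1},{"delta_pos":[0,0,-8],"turn":0,"jaw":-1},{"delta_pos":[0,0,-10],"turn":0,"jaw":-1},{"delta_pos":[0,0,-15],"turn":0,"jaw":-1},{"delta_pos":[0,0,-20],"turn":0,"jaw":-1},{"delta_pos":[0,0,-10],"turn":0,"jaw":-1},{"delta_pos":[0,0,0],"turn":0,"jaw":-1}])

```text
time: 4.67
tool_pos: [0.5318, -0.0725, 0.3703]
tcp_rot: [3.138, -0.121, 0.011]
wrist_force: [1.3, -0.3, -2.3]
width: 0.622
grip_force: 31.9
```

```bash
python3 - <<'E'
from h import *
import pickle
s=bot.read_state();print(s['tool_pos'],s['tcp_rot'],s['wrist_force'])
c=cam('wrist');save(c,'pics/w3.png');pickle.dump(c,open('w3.pkl','wb'))
h=cv2.cvtColor(c['pixels'],cv2.COLOR_RGB2HSV)
m=((h[...,0]>3)&(h[...,0]<14)&(h[...,1]>170)&(h[...,2]>80)).astype(np.uint8);m[:195]=0;m[:,230:]=0
ks=sorted(cv2.findContours(m,0,1)[0],key=cv2.contourArea)[-3:]
for k in ks:print(cv2.contourArea(k),cv2.boundingRect(k))
E
```

```text
[ 0.53175694 -0.07246467  0.37032732] [ 3.13829884 -0.12118903  0.01074293] [ 1.34292714 -0.3435732  -2.25751111]
0.0 (46, 319, 1, 1)
6.0 (56, 326, 23, 10)
625.0 (33, 276, 73, 62)
```

View pics/w3.png

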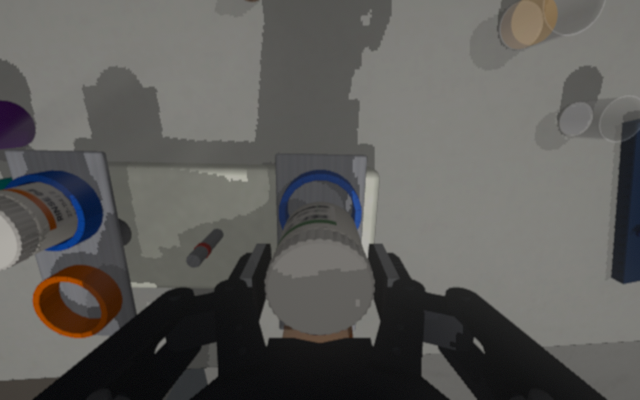

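```bash
cat > ring.py <<'E'
from h import *
import pickle
from scipy.optimize import minimize
t=np.linspace(0,2*np.pi,60)
def poly(c,x,y,z,r): return np.array([proj(c,(x+r*np.cos(a),y+r*np.sin(a),z)) for a in t])
S=4
def fill(p,sh):
    m=np.zeros(sh,np.uint8);cv2.fillPoly(m,[np.round(p*S*16).astype(np.int32)],1,shift=4);return m
def fit(name,z0,x0=(.46,.16)):
    c=pickle.load(open(name,'rb'));h=cv2.cvtColor(c['pixels'],cv2.COLOR_RGB2HSV)
    u,v=proj(c,(*x0,z0));u,v=int(u),int(v)
    m=((h[...,0]<13)&(h[...,1]>140)&(h[...,2]>40)).astype(np.uint8)
    m[:, :max(0,u-55)]=0;m[:,u+55:]=0;m[:max(0,v-50)]=0;m[v+60:]=0
    M=cv2.resize(m,None,fx=S,fy=S,interpolation=cv2.INTER_NEAREST)
    def mod(p,z):
        o=cv2.convexHull(np.vstack([poly(c,*p,z,.0335),poly(c,*p,z-.022,.0335)]).astype(np.float32))[:,0]
        return fill(o,M.shape)&~(fill(poly(c,*p,z,.0275),M.shape)&fill(poly(c,*p,z-.022,.0275),M.shape))
    def cost(p,z):
        A=mod(p,z);return 1-(A&M).sum()/max(1,(A|M).sum())
    for z in (z0-.005,z0,z0+.005):
        r=minimize(cost,x0,args=(z,),method='Nelder-Mead',options=dict(initial_simplex=[x0,(x0[0]+.01,x0[1]),(x0[0],x0[1]+.01)],xatol=2e-4,fatol=1e-4))
        print(name,z,r.x.round(4),round(r.fun,3),M.sum()/S/S)
if __name__=='__main__':
    fit('w1.pkl',.126);fit('w3.pkl',.120)
E
python3 ring.py
```

```text
w1.pkl 0.121 [0.4556 0.1651] 0.363 1403.0
w1.pkl 0.126 [0.4577 0.1621] 0.383 1403.0
w1.pkl 0.131 [0.4597 0.16  ] 0.405 1403.0
w3.pkl 0.11499999999999999 [0.455  0.1667] 0.54 1858.0
w3.pkl 0.12 [0.4582 0.1612] 0.555 1858.0
w3.pkl 0.125 [0.4614 0.1562] 0.574 1858.0
```

drive_tool(increments=[{"delta_pos":[-11.3,-28.5,0],"turn":0,"jaw":-1},{"delta_pos":[-11.3,-28.5,0],"turn":0,"jaw":-1},{"delta_pos":[-11.3,-28.5,0],"turn":0,"jaw":-1},{"delta_pos":[-11.3,-28.5,0],"turn":0,"jaw":-1},{"delta_pos":[-11.3,-28.5,0],"turn":0,"jaw":-1},{"delta_pos":[-11.3,-28.5,0],"turn":0,"jaw":-1},{"delta_pos":[-11.3,-28.5,0],"turn":0,"jaw":-1},{"delta_pos":[-11.3,-28.5,0],"turn":0,"jaw":-1}])

```text
time: 5.38
tool_pos: [0.4567, 0.1631, 0.365]
tcp_rot: [3.139, -0.122, -0.003]
wrist_force: [0.3, -0.6, -1.2]
width: 0.622
grip_force: 32.1
```

drive_tool(increments=[{"delta_pos":[0,0,10],"turn":0,"jaw":-1},{"delta_pos":[0,0,8],"turn":0,"jaw":-1},{"delta_pos":[0,0,0],"turn":0,"jaw":-1},{"delta_pos":[0,0,0],"turn":0,"jaw":-1},{"delta_pos":[0,0,0],"turn":0,"jaw":-1}])

```text
time: 5.8
tool_pos: [0.4582, 0.161, 0.3478]
tcp_rot: [3.139, -0.124, -0.002]
wrist_force: [-0.3, -0.5, -1.8]
width: 0.623
grip_force: 32.3
```

```bash
python3 - <<'E'
from h import *
import pickle
s=bot.read_state();print(s['tool_pos'],s['tcp_rot'],s['wrist_force'])
c=cam('wrist');save(c,'pics/w4.png');pickle.dump(c,open('w4.pkl','wb'))
c=cam('side');pickle.dump(c,open('s4.pkl','wb'))
w=cv2.imread('pics/w4.png')
im=np.array(c['pixels'])[:,:,::-1][180:300,230:400]
cv2.imwrite('pics/c4.png',np.vstack([w[100:400,:],cv2.resize(im,(425,300),interpolation=cv2.INTER_CUBIC)[:, :425] if 0 else cv2.copyMakeBorder(cv2.resize(im,(425,300)),0,0,0,215,cv2.BORDER_CONSTANT)]))
E
```

```text
[0.45818835 0.16102371 0.34777306] [ 3.13856405e+00 -1.23720634e-01 -1.51201829e-03] [-0.3216878  -0.45223458 -1.76055153]
```

View pics/c4.png

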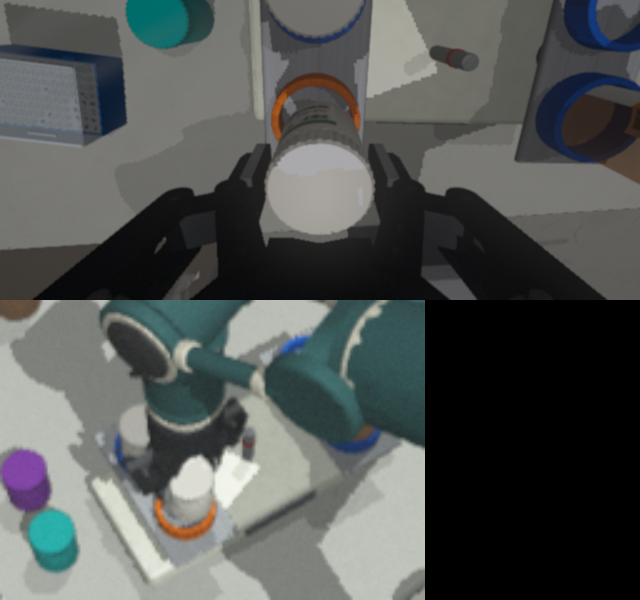

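The ring shows behind the pot, spanning about u 273 to 360 with its far edge near row 174. The pot looks nearly centred over it. I'll work out the offset.

```bash
python3 - <<'E'
from ring import *
from scipy.optimize import least_squares
c=pickle.load(open('w4.pkl','rb'));h=cv2.cvtColor(c['pixels'],cv2.COLOR_RGB2HSV)
m=((h[...,0]<14)&(h[...,1]>130)&(h[...,2]>40));m[:, :260]=0;m[:,370:]=0;m[:165]=0;m[225:]=0
# outer rim: topmost orange per column
cols=[u for u in range(276,358) if m[:,u].any()]
pts=np.array([(u+.5,np.argmax(m[:,u])) for u in cols])
rows=np.array([(np.argmax(m[v]),640-np.argmax(m[v][::-1])) for v in range(185,222,4) if m[v].any()]);print(rows.T)
for z in(.115,.1195,.124):
    def res(p):
        P=poly(c,p[0],p[1],z,.0335);return np.min(np.linalg.norm(P0(p,z)[None]-pts[:,None],axis=2),axis=1)
    def P0(p,z): 
        a=np.linspace(0,2*np.pi,720);return np.array([proj(c,(p[0]+.0335*np.cos(x),p[1]+.0335*np.sin(x),z)) for x in a])
    r=minimize(lambda p:np.mean(np.minimum(res(p),3)**2),(.459,.162),method='Nelder-Mead',options=dict(initial_simplex=[(.459,.162),(.464,.162),(.459,.167)],xatol=2e-4,fatol=1e-4,maxiter=60))
    print(z,r.x.round(4),r.fun)
# lid centre
print(proj(c,(.4582,.161,.2025)),proj(c,(.4582,.161,.1195)))
E
```

```text
[[287 283 280 278 276 274 273 272 271 272]
 [345 348 351 354 355 357 358 359 360 360]]
0.115 [0.4596 0.1624] 0.6591692559566072
0.1195 [0.4604 0.1623] 1.0219153874974318
0.124 [0.4612 0.1623] 1.4730640660364895
(np.float64(316.92558991361955), np.float64(284.8840388596773)) (np.float64(317.75259089849516), np.float64(221.57381847507355))
```

drive_tool(increments=[{"delta_pos":[1.8,-2.1,6],"turn":0,"jaw":-1},{"delta_pos":[0,0,4],"turn":0,"jaw":-1},{"delta_pos":[0,0,2],"turn":0,"jaw":-1},{"delta_pos":[0,0,2],"turn":0,"jaw":-1},{"delta_pos":[0,0,2],"turn":0,"jaw":-1},{"delta_pos":[0,0,2],"turn":0,"jaw":-1},{"delta_pos":[0,0,0],"turn":0,"jaw":-1},{"delta_pos":[0,0,0],"turn":0,"jaw":-1}])

```text
time: 6.57
tool_pos: [0.4599, 0.164, 0.3302]
tcp_rot: [3.139, -0.121, -0.0]
wrist_force: [0.9, -1.6, 0.1]
width: 0.619
grip_force: 32.3
```

drive_tool(increments=[{"delta_pos":[0,0,2],"turn":0,"jaw":-1},{"delta_pos":[0,0,2],"turn":0,"jaw":-1},{"delta_pos":[0,0,0],"turn":0,"jaw":-1},{"delta_pos":[0,0,0],"turn":0,"jaw":-1}])

```text
time: 6.9
tool_pos: [0.46, 0.164, 0.3263]
tcp_rot: [-3.139, 0.121, -0.0]
wrist_force: [-0.2, -0.6, -0.3]
width: 0.618
grip_force: 32.4
```

```bash
cat > look.py <<'E'
from h import *
import sys
F=[]
for i in range(3):
    c=bot.read_camera('side');F.append(bot.read_state()['wrist_force'])
s=bot.read_state();print(np.mean(F,0).round(2),s['tool_pos'].round(4),s['torque'].round(3),s['time'])
if len(sys.argv)>1:
    im=np.array(c['pixels'])[:,:,::-1][180:300,230:410];cv2.imwrite(f'pics/{sys.argv[1]}.png',cv2.resize(im,None,fx=4,fy=4,interpolation=cv2.INTER_CUBIC))
E
python3 look.py s5
```

```text
[-0.35 -0.41  0.22] [0.46   0.164  0.3264] [-0.164  0.045  0.106] 7.05
```

View pics/s5.png

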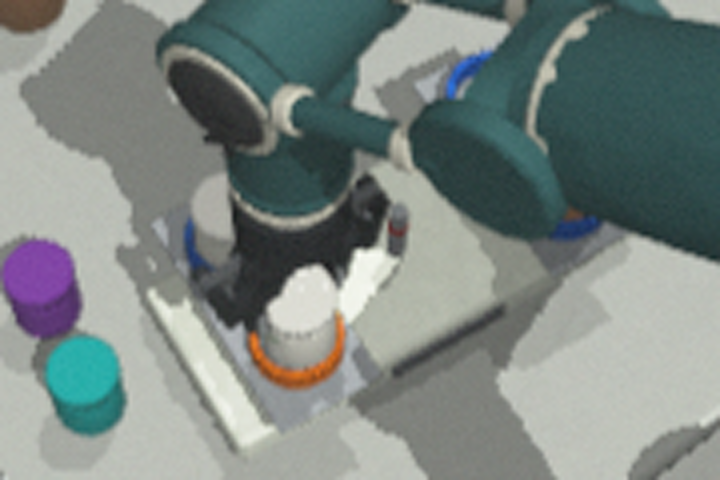

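Fz went from -1.8 to +0.2 N, so the pot is resting on the ring rim with about 2 N. The side view suggests the pot sits slightly right of the ring centre in the image, which means it should go towards +x/+y. I'm searching in small steps.

drive_tool(increments=[{"delta_pos":[0.4,-0.6,0],"turn":0,"jaw":-1},{"delta_pos":[0.4,-0.6,0],"turn":0,"jaw":-1},{"delta_pos":[0,0,0],"turn":0,"jaw":-1}])

```text
time: 7.3
tool_pos: [0.4608, 0.1652, 0.3263]
tcp_rot: [-3.139, 0.121, 0.0]
wrist_force: [-0.4, -0.4, -0.2]
width: 0.619
grip_force: 32.4
```

```bash
python3 look.py
```

```text
[-0.48 -0.82  0.09] [0.4608 0.1652 0.3262] [-0.132  0.113  0.015] 7.45
```

drive_tool(increments=[{"delta_pos":[0.4,-0.6,0],"turn":0,"jaw":-1},{"delta_pos":[0.4,-0.6,0],"turn":0,"jaw":-1},{"delta_pos":[0,0,0],"turn":0,"jaw":-1}])

```text
time: 7.7
tool_pos: [0.4617, 0.1664, 0.3263]
tcp_rot: [-3.139, 0.121, 0.0]
wrist_force: [-0.8, -0.8, -0.0]
width: 0.62
grip_force: 32.4
```

```bash
python3 look.py
```

```text
[-1.07 -0.69  0.39] [0.4617 0.1663 0.3263] [-0.072  0.183  0.041] 7.85
```

```bash
cat > rel.py <<'E'
from ring import *
import sys
s=bot.read_state();c=cam('wrist');save(c,f'pics/{sys.argv[1]}.png')
px,py,tz=s['tool_pos'];zb=tz-.2134;zr=float(sys.argv[2]) if len(sys.argv)>2 else zb
h=cv2.cvtColor(c['pixels'],cv2.COLOR_RGB2HSV);g=cv2.GaussianBlur(cv2.cvtColor(c['pixels'],cv2.COLOR_RGB2GRAY),(3,3),0).astype(float)
a=np.linspace(0,2*np.pi,720)
def circ(p,z,r): return np.array([proj(c,(p[0]+r*np.cos(x),p[1]+r*np.sin(x),z)) for x in a])
def fitc(pts,z,r,p0):
    f=lambda p:np.mean(np.minimum(np.min(np.linalg.norm(circ(p,z,r)[None]-pts[:,None],axis=2),axis=1),2.5)**2)
    q=minimize(f,p0,method='Nelder-Mead',options=dict(initial_simplex=[p0,(p0[0]+.004,p0[1]),(p0[0],p0[1]+.004)],xatol=1e-4,fatol=1e-4,maxiter=80))
    return q.x,q.fun**.5
u0,v0=proj(c,(px,py,zr))
m=((h[...,0]<14)&(h[...,1]>130)&(h[...,2]>40))
P=[]
for v in range(int(v0)-50,int(v0)+5):
    w=np.where(m[v,int(u0)-60:int(u0)+60])[0]
    if len(w)>3: P+=[(w[0]+int(u0)-60,v+.5),(w[-1]+1+int(u0)-60,v+.5)]
for u in range(int(u0)-30,int(u0)+30):
    w=np.where(m[int(v0)-60:int(v0),u])[0]
    if len(w): P.append((u+.5,w[0]+int(v0)-60))
R_,e1=fitc(np.array(P),zr,.0335,(px,py))
# lid: strongest radial gradient near predicted lid ellipse on the far/near arcs
zl=zb+.068;L=[]
lid=circ((px,py),zl,.027);cc=lid.mean(0)
for q in lid[::6]:
    n=(q-cc)/np.linalg.norm(q-cc);t=np.arange(-8,8.1,.5);pp=(q+t[:,None]*n)
    val=cv2.remap(g.astype(np.float32),pp[:,0:1].astype(np.float32)-.5,pp[:,1:2].astype(np.float32)-.5,1)[:,0]
    d=np.abs(np.gradient(val));i=d.argmax()
    if d[i]>6: L.append(pp[i])
L_,e2=fitc(np.array(L),zl,.027,(px,py))
print('tcp',px.round(4),py.round(4),'ring',R_.round(4),e1.round(2),len(P),'lid',L_.round(4),e2.round(2),len(L),'need world dx,dy mm',((R_-L_)*1e3).round(1))
cv2.imwrite(f'pics/{sys.argv[1]}.png',cv2.resize(np.array(c['pixels'])[:,:,::-1][150:350,200:440],None,fx=3,fy=3,interpolation=cv2.INTER_CUBIC))
E
python3 rel.py w6
```

```text
tcp 0.4617 0.1663 ring [0.4615 0.1635] 1.5 166 lid [0.4585 0.1668] 1.77 92 need world dx,dy mm [ 3.1 -3.3]
```

View pics/w6.png

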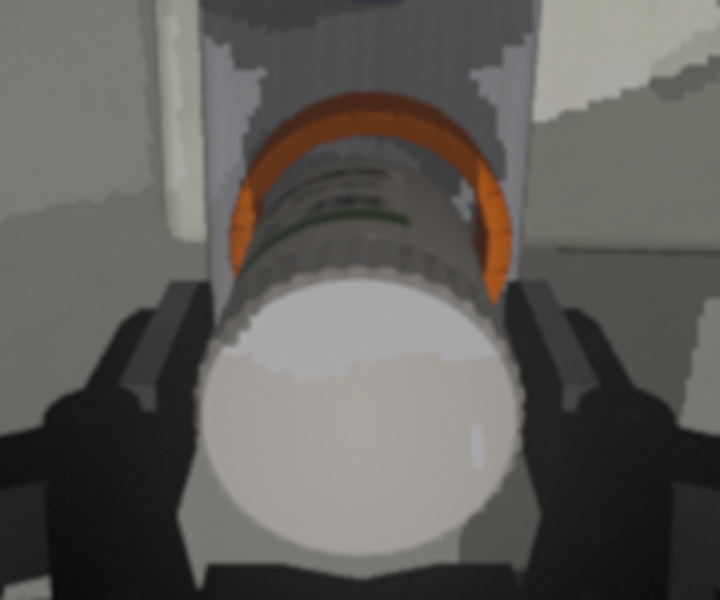

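```bash
cat > rel2.py <<'E'
# args: ring left,right,top ; lid left,right,bottom (full-res px); needs a fresh wrist pose
from ring import *
import sys
from scipy.optimize import least_squares
v=list(map(float,sys.argv[1:7]));s=bot.read_state();c=cam('wrist')
px,py,tz=s['tool_pos'];zb=tz-.2134
a=np.linspace(0,2*np.pi,720)
def C(p,z,r): return np.array([proj(c,(p[0]+r*np.cos(x),p[1]+r*np.sin(x),z)) for x in a])
def fr(p):
    q=np.vstack([C(p,zb,.0335),C(p,zb-.022,.0335)]);return [q[:,0].min()-v[0],q[:,0].max()-v[1],q[:,1].min()-v[2]]
def fl(p):
    q=C(p[:2],zb+.068,.027);return [q[:,0].min()-v[3],q[:,0].max()-v[4],q[:,1].max()-v[5]]
r=least_squares(fr,(px,py),diff_step=1e-3);l=least_squares(fl,(px,py),diff_step=1e-3)
print(px,py,'ring',r.x.round(4),r.fun.round(1),'lid',l.x.round(4),l.fun.round(1),'need',((r.x-l.x)*1e3).round(1))
E
python3 rel2.py 276.7 370.7 180.7 266 373.3 335
```

```text
0.4616845220287844 0.16631332805228144 ring [0.4576 0.1625] [-0.9  0.9  0.1] lid [0.4599 0.1653] [-4.3  4.3  0.7] need [-2.2 -2.7]
```

Correcting for the ring's visible outer wall, the pot should go about 2.7 mm towards -y, with x uncertain between 0 and -2 mm. I'll set y to about 0.1635 and then scan along -x.

drive_tool(increments=[{"delta_pos":[0,0.7,0],"turn":0,"jaw":-1},{"delta_pos":[0,0.7,0],"turn":0,"jaw":-1},{"delta_pos":[0,0.7,0],"turn":0,"jaw":-1},{"delta_pos":[0,0.7,0],"turn":0,"jaw":-1},{"delta_pos":[0,0,0],"turn":0,"jaw":-1}])

```text
time: 8.37
tool_pos: [0.4615, 0.1633, 0.3261]
tcp_rot: [3.139, -0.121, 0.0]
wrist_force: [-0.3, 0.1, -1.0]
width: 0.619
grip_force: 32.3
```

```bash
python3 look.py
```

```text
[ 0.17  0.64 -1.59] [0.4615 0.1634 0.3261] [-0.001 -0.064 -0.013] 8.5167
```

drive_tool(increments=[{"delta_pos":[-0.7,0,0],"turn":0,"jaw":-1},{"delta_pos":[-0.7,0,0],"turn":0,"jaw":-1},{"delta_pos":[0,0,0],"turn":0,"jaw":-1}])

```text
time: 8.77
tool_pos: [0.4603, 0.1635, 0.3264]
tcp_rot: [3.139, -0.121, 0.002]
wrist_force: [1.7, 0.5, -1.1]
width: 0.62
grip_force: 32.3
```

```bash
python3 look.py
```

```text
[ 1.51 -0.13 -1.33] [0.4603 0.1636 0.3265] [-0.03  -0.432  0.049] 8.9167
```

drive_tool(increments=[{"delta_pos":[-0.7,0,0],"turn":0,"jaw":-1},{"delta_pos":[-0.7,0,0],"turn":0,"jaw":-1},{"delta_pos":[0,0,0],"turn":0,"jaw":-1}])

```text
time: 9.17
tool_pos: [0.459, 0.1637, 0.3266]
tcp_rot: [-3.139, 0.121, -0.002]
wrist_force: [3.2, -0.9, -1.0]
width: 0.619
grip_force: 32.3
```

```bash
python3 look.py
```

```text
[ 3.78 -0.25 -1.17] [0.459  0.1637 0.3266] [-0.117 -0.74   0.102] 9.3167
```

It dropped in at about (0.4615, 0.1634): Fz went back to -1.6 N, and moving -x then pushed against a wall. I'm re-centring and lowering.

drive_tool(increments=[{"delta_pos":[1.2,0,0],"turn":0,"jaw":-1},{"delta_pos":[1.2,0.2,0],"turn":0,"jaw":-1},{"delta_pos":[0,0,3],"turn":0,"jaw":-1},{"delta_pos":[0,0,3],"turn":0,"jaw":-1},{"delta_pos":[0,0,0],"turn":0,"jaw":-1}])

```text
time: 9.73
tool_pos: [0.4607, 0.1634, 0.3194]
tcp_rot: [-3.139, 0.122, 0.002]
wrist_force: [2.1, 0.6, -0.6]
width: 0.615
grip_force: 32.3
```

```bash
python3 look.py
```

```text
[ 1.9   1.53 -1.06] [0.461  0.1634 0.3201] [ 0.284 -0.335  0.038] 9.8833
```

drive_tool(increments=[{"delta_pos":[0,0,2],"turn":0,"jaw":-1},{"delta_pos":[0,0,2],"turn":0,"jaw":-1},{"delta_pos":[0,0,2],"turn":0,"jaw":-1},{"delta_pos":[0,0,2],"turn":0,"jaw":-1},{"delta_pos":[0,0,0],"turn":0,"jaw":-1},{"delta_pos":[0,0,0],"turn":0,"jaw":-1}])

```text
time: 10.38
tool_pos: [0.4611, 0.1633, 0.3121]
tcp_rot: [3.139, -0.121, -0.0]
wrist_force: [2.3, 0.9, -1.1]
width: 0.621
grip_force: 32.3
```

```bash
python3 look.py
```

```text
[ 2.32  1.15 -0.69] [0.4611 0.1633 0.3123] [ 0.179 -0.369  0.01 ] 10.5333
```

drive_tool(increments=[{"delta_pos":[0.7,-0.3,0],"turn":0,"jaw":-1},{"delta_pos":[0,0,2],"turn":0,"jaw":-1},{"delta_pos":[0,0,2],"turn":0,"jaw":-1},{"delta_pos":[0,0,1],"turn":0,"jaw":-1},{"delta_pos":[0,0,0],"turn":0,"jaw":-1}])

```text
time: 10.95
tool_pos: [0.4616, 0.1634, 0.3068]
tcp_rot: [3.139, -0.121, -0.001]
wrist_force: [1.3, 0.8, -0.1]
width: 0.617
grip_force: 32.4
```

```bash
python3 look.py
```

```text
[ 0.37 -0.01 -0.45] [0.4617 0.1634 0.3072] [-0.05  -0.091  0.004] 11.1
```

drive_tool(increments=[{"delta_pos":[0,0,2],"turn":0,"jaw":-1},{"delta_pos":[0,0,1],"turn":0,"jaw":-1},{"delta_pos":[0,0,0],"turn":0,"jaw":-1},{"delta_pos":[0,0,0],"turn":0,"jaw":-1}])

```text
time: 11.43
tool_pos: [0.4617, 0.1634, 0.3042]
tcp_rot: [3.139, -0.121, -0.0]
wrist_force: [0.1, -1.6, 0.6]
width: 0.622
grip_force: 32.4
```

```bash
python3 look.py s7
```

```text
[-0.05 -0.88  0.1 ] [0.4617 0.1634 0.3043] [-0.176  0.018 -0.017] 11.5833
```

View pics/s7.png

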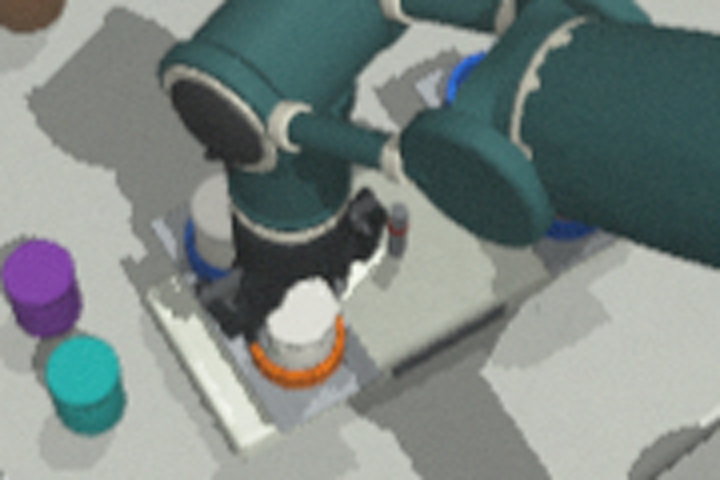

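drive_tool(increments=[{"delta_pos":[0,0,2],"turn":0,"jaw":-1},{"delta_pos":[0,0,1],"turn":0,"jaw":-1},{"delta_pos":[0,0,0],"turn":0,"jaw":-1},{"delta_pos":[0,0,0],"turn":0,"jaw":-1}])

```text
time: 11.92
tool_pos: [0.4618, 0.1635, 0.3012]
tcp_rot: [3.139, -0.121, -0.0]
wrist_force: [-0.5, -1.9, 1.6]
width: 0.621
grip_force: 32.5
```

```bash
python3 look.py
```

```text
[-0.39 -1.37  1.5 ] [0.4618 0.1635 0.3013] [-0.307  0.07   0.006] 12.0667
```

drive_tool(increments=[{"delta_pos":[0,0,0],"turn":0,"jaw":0.25},{"delta_pos":[0,0,0],"turn":0,"jaw":0.3},{"delta_pos":[0,0,0],"turn":0,"jaw":0.4},{"delta_pos":[0,0,0],"turn":0,"jaw":0.55},{"delta_pos":[0,0,0],"turn":0,"jaw":0.7},{"delta_pos":[0,0,0],"turn":0,"jaw":0.8},{"delta_pos":[0,0,0],"turn":0,"jaw":0.8}])

```text
time: 12.65
tool_pos: [0.4618, 0.1636, 0.3013]
tcp_rot: [-3.139, 0.121, -0.0]
wrist_force: [-0.3, 0.5, 0.5]
width: 0.899
grip_force: 0.0
```

drive_tool(increments=[{"delta_pos":[0,0,-8],"turn":0,"jaw":0.9},{"delta_pos":[0,0,-15],"turn":0,"jaw":1},{"delta_pos":[0,0,-25],"turn":0,"jaw":1},{"delta_pos":[0,0,-30],"turn":0,"jaw":1},{"delta_pos":[0,0,-30],"turn":0,"jaw":1},{"delta_pos":[0,0,-26],"turn":0,"jaw":1}])

```text
time: 13.15
tool_pos: [0.4617, 0.1635, 0.438]
tcp_rot: [-3.139, 0.121, -0.002]
wrist_force: [-0.1, -0.1, -0.2]
width: 1.0
grip_force: 0.0
```

drive_tool(increments=[{"delta_pos":[10,32,0],"turn":0,"jaw":1},{"delta_pos":[10,32,0],"turn":0,"jaw":1},{"delta_pos":[10,32,0],"turn":0,"jaw":1},{"delta_pos":[10,32,0],"turn":0,"jaw":1},{"delta_pos":[10,32,0],"turn":0,"jaw":1},{"delta_pos":[0,0,0],"turn":0,"jaw":1},{"delta_pos":[0,0,0],"turn":0,"jaw":1}])

```text
time: 13.73
tool_pos: [0.4995, -0.0013, 0.4359]
tcp_rot: [-3.139, 0.127, -0.001]
wrist_force: [-0.3, -0.3, -0.2]
width: 1.004
grip_force: 0.0
```

```bash
python3 look.py; python3 - <<'E'
from h import *
c=cam('wrist');w=np.array(c['pixels'])[:,:,::-1][60:330,40:460]
s=np.array(bot.read_camera('side')['pixels'])[:,:,::-1][170:300,230:400]
a=cv2.resize(w,None,fx=1.25,fy=1.25);b=cv2.resize(s,None,fx=3,fy=2)
b=cv2.resize(s,(340,260));b=cv2.copyMakeBorder(b,0,0,0,a.shape[1]-340,cv2.BORDER_CONSTANT)
cv2.imwrite('pics/f8.png',np.vstack([a,b])[:600])
E
```

```text
[ 0.1   0.3  -0.15] [0.4991 0.0009 0.4355] [-0.055 -0.033  0.01 ] 13.8833
```

View pics/f8.png

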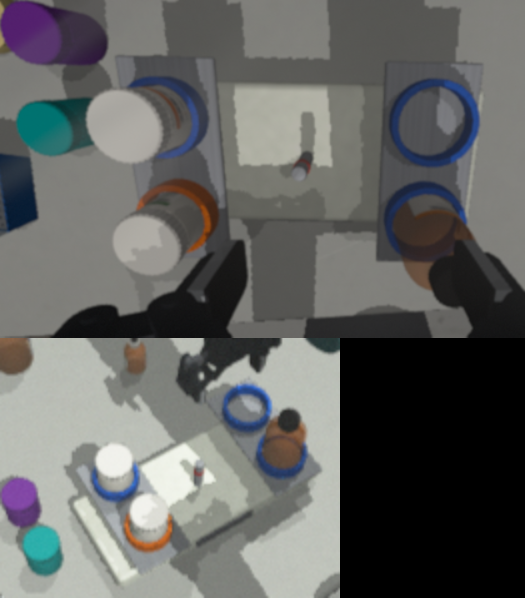

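Both pots sit upright at the same height in their wells, with lids at (125,125) and (149,243) in the composite. The bottle and post look undisturbed, and both trays appear the same width in the view, so they are level.

```bash
python3 -c "
from workcell import bot
print(bot.finish_job())"
```

```text
the job is handed in; nothing more can be done
None
```

The green-banded pot is upright and, judging by force and lid height, fully down in the orange well. Both trays look level in the final camera view, and the job was handed in at about 14 s of the 64 s allowed.

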